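# Latch a seat runner at its middle stop

### The arm

A 7-joint arm with a two-finger parallel gripper is mounted at the origin on the work surface. World frame = base frame: x ahead of the robot, y to its left, z up, the work surface at z = 0. Lengths are in mm, angles in rad, forces in N, time in s.
With the tool pointing down it reaches from about 400 to 875 mm from the base axis. Payload 4.4 kg.
Tool frame: the origin (TCP) lies at the very end of the fingers, on their centre line; the grasp point (between the pads) lies 19 mm behind it; z points along the fingers, y is the direction in which the jaws open and shut (so a half turn about z gives the same grasp; the last joint's range is limited). The gripper opens to 85 mm and grips with 20 to 120 N. Pads are 22 mm wide; open, the fingers measure 114 mm over their backs; the gripper's body (76 mm by 85 mm) begins 54 mm behind the grasp point. The pads swing forward as they close: fully open they stand 13 mm farther back than shut.
Start: joints at [1.192, 0.628, 0.038, 1.517, -0.027, 0.996, -0.02], TCP at [200.049, -618.465, 202.113] pointing down, gripper open.
Joint ranges: [-3.06, 3.06], [-0.37, 2.12], [-1.25, 1.32], [0.18, 2.47], [-1.1, 4.24], [0.23, 1.98], [-2.94, 2.94]. Speed limits (rad/s): [2.57, 2.57, 3.14, 3.14, 3.14, 3.14, 3.14].

### API

Orientations are given as [roll, pitch, yaw] about the fixed x, y, z axes, in that order (R = Rz(yaw) Ry(pitch) Rx(roll)).
In Python, from cell import ctrl gives the robot as it stands. The module is installed in compiled form; this text tells all that it offers.
- The arm moves only by the shell command python3 -m jog 'ROWS'. ROWS is text: rows parted by semicolons, each of 7 numbers parted by spaces: the shift along the tool's x, y, z in mm, then the turn, a rotation vector about the tool's x, y, z in degrees, then the opening, from -1 (shut) to 1 (fully open). In form: x y z wx wy wz claw; .... A call has 1 to 8 rows; each row is the pose to reach, as a shift and turn from the pose commanded when the call began, along the tool's axes at that moment; what a row does not reach only later rows make up. A row lasts 1/8 s, in which the tool goes at most 62.5 mm and 10.7 degrees, less where a joint would pass 70% of its speed; a pose out of reach is approached as far as the arm can. A call with a gripper value outside its range is refused whole. The fingers move at their own pace and stop on an object; the grip force is fixed at half the most. Time passes only in rows, so rows that repeat a pose let the fingers close. It gives the time, the measured TCP pose, the force and the opening at its end, in the units of the state.
- ctrl.read_state(): the state, without advancing time (a new reading comes with each control period).
- ctrl.get_image(name): name is "scene" or "top" or "wrist"; returns a dict with "image" (384x512x3 uint8, red, green, blue), "z_map" (384x512 float32, mm along the optical axis (not along the pixel's ray), 0 where there is no reading), "vertical_fov" (degrees; the focal length in pixels is half the picture's height over the tangent of half this angle, whatever the lens; pixels are square), "cx", "cy" (the principal point, pixels), "extrinsics" (4x4, takes a point from world to camera coordinates); the wrist camera has in their place "hand_eye" (4x4, takes a point from camera to tool coordinates, whose origin is the TCP and whose axes are the flange's). Camera axes: x right, y down, z forward; pixel columns grow to the right and rows downward; lengths in mm; the calibration is good to about 2 mm. A picture is of the moment at which its call begins: read the wrist's pose just before it.
- ctrl.finish_job(): hands the job in, once; it reports no verdict.
The state is a dict: "clock": time; "qpos": joint angles; "qd": joint speeds; "tau": joint torques, N m; "eef_pos": TCP position; "tool_rot": TCP orientation; "force": force on the tool from outside, world axes, zero at the start; "torque": the same for the moment, N m; "width": finger opening in mm.
Only numpy, scipy, OpenCV 4.12 (cv2) and the standard library are available. Lean on these libraries where they do the work, as an engineer would, in place of code of your own. Each camera call takes 0.05 s, during which the arm holds its last target.

### The job

Two car-seat runners lie on the bench: on one the carriage already sits latched at the middle stop, on the other it is sprung fully home at the near end. With the fingertips push the home carriage away along its runner until its stop pin drops into the middle notch, but not as far as the rear notch, then let go so that the spring brings it back against the pin and it stays latched at the middle. Only push: grip and lift nothing, do not touch the pins, and leave the other runner and the loose things on the bench as they are.

Things in the scene. Friction and masses are not known exactly. Their poses are not given: they have to be found in the camera images.
- runner_open: Runner still to be set: fixed dark steel channel, 400 mm long (its x), 120 wide (y), side walls 30 high. Origin: centre of its underside, on the bench. Its +x is the push direction, away from the robot, within 0.35 rad of world x. Over the channel nearer than the carriage (x below -145 mm) all is free above 30 mm. The two runners look alike and either may be on the left.
- carriage_open (a joint): Carriage travel (m) along the runner's +x: 0 home (start), 0.050 latched in middle notch, 0.100 latched in rear notch, 0.112 end stop. Sprung back to 0 (6.5 N at 0, 10.5 at 0.05, 14 at 0.10). The pin drops in at 0.050 to 0.052; beyond 0.062 it rides up a ramp. Released from 0.053 to 0.090 the carriage springs back to 0.050. Past 0.096 the pin falls into the rear notch for good.
- face_open (a point): Centre of the push face: the flat upright face, looking to the runner's -x (the robot), of the carriage's plain steel riser box, 90 mm long (x), 96 wide (y), from 32 to 85 mm above the bench. Point at 58.5 mm height; moves with the carriage; at travel 0 it is at x = -145 mm of the runner.
- pin_open: Stop pin, 8 mm, in an aluminium bridge (76 mm high, x = +75 to +105 mm of the runner; 20 mm spring tubes either side). Black knob 22 mm wide, 13 high; origin: centre of its underside, at x = +90, y = 0 mm of the runner, 78 mm above the bench when down in a notch, 91 mm when riding on the carriage's bar. Sprung downwards; works by itself.
- runner_set: The other runner, same build and axes as runner_open, whose carriage is already latched at the middle. Leave alone.
- carriage_set (a joint): Carriage travel of the other runner, same meaning; stands latched at about 0.050.
- pin_set: Stop pin of the other runner, down (knob underside 78 mm above the bench).
- spray_can: Loose upright can, 54 mm diameter, 150 mm high, origin centre of its underside. Bystander.
- wrench: Loose open-ended steel wrench, under 220 mm long, lying flat on the bench. Origin centre of its underside. Bystander.
- socket: Loose upright steel socket, 32 mm diameter, 40 mm high, origin centre of its underside. Bystander.

How it is judged (in metres and radians):
At the end, for the whole second after the job is handed in: The pushed carriage stands still at 0.050 m travel (within 4 mm) with its pin down (knob underside below 81 mm); the other carriage is still at 0.050 m (within 4 mm) with its pin down; the can, wrench and socket are within 20 mm of where they stood (value of joint carriage_open between 0.046 and 0.054 m and z of pin_open in the frame of runner_open below 0.081 m and velocity of joint carriage_open between -0.005 and 0.005 m/s and value of joint carriage_set between 0.046 and 0.054 m and z of pin_set in the frame of runner_set below 0.081 m and distance of each of spray_can, wrench, socket from where it was at the start of the episode below 0.02 m); the robot touches nothing.
It fails at once if a stop pin is touched (more than 1 N) (contact force between any of the arm, the fingers and pin_open above 1 N or contact force between any of the arm, the fingers and pin_set above 1 N).
It fails at once if the other runner's carriage is moved off its middle stop (more than 8 mm) (value of joint carriage_set below 0.042 m or value of joint carriage_set above 0.058 m).
It fails at once if the runner is rammed or gripped hard (more than 60 N) (contact force between the fingers and runner_open above 60 N).
It fails at once if a loose thing is lifted (20 mm), knocked over or pushed away (30 mm) (height (world z) of any of spray_can, wrench, socket above 0.02 m or distance of any of spray_can, wrench, socket from where it was at the start of the episode above 0.03 m or angle between any of spray_can, socket's own z axis and vertical above 0.5 rad).
It also fails if it takes over 35 s, if anything falls off the work surface, if the arm or the gripper's body presses on something with over 40 N, if the wrist force passes 120 N, or if a joint passes its speed limit or range.

## Working session

There is one attempt and no reset: what is moved stays moved. The work goes in short steps, Python scripts to look and compute and a shell command to move; the robot and the scene stay as the last step left them, time stands still between calls to the robot, and variables do not carry over. Pictures are saved under pics/ and viewed, and the job is handed in when it is done.

```bash
mkdir -p pics
cat > h.py <<'E'
import numpy as np, cv2
from cell import ctrl
def grab(n):
    d=ctrl.get_image(n); return d
def save(d,fn): cv2.imwrite('pics/'+fn,cv2.cvtColor(d['image'],cv2.COLOR_RGB2BGR))
def cloud(d,T=None):
    z=d['z_map'].astype(float);h,w=z.shape
    f=h/2/np.tan(np.radians(d['vertical_fov'])/2)
    u,v=np.meshgrid(np.arange(w),np.arange(h))
    P=np.stack([(u-d['cx'])/f*z,(v-d['cy'])/f*z,z],-1)
    if T is None: T=np.linalg.inv(d['extrinsics'])
    Q=P@T[:3,:3].T+T[:3,3]; Q[z==0]=np.nan
    return Q
E
python3 - <<'E'
from h import *
s=ctrl.read_state();print({k:np.round(v,3) for k,v in s.items()})
for n in ['scene','top']:
    d=grab(n);save(d,n+'0.png');np.savez('pics/'+n+'0.npz',Q=cloud(d),im=d['image'],E=d['extrinsics'],p=[d['vertical_fov'],d['cx'],d['cy']])
E
```

```text
{'clock': np.float64(0.0), 'qpos': array([ 1.192,  0.629,  0.038,  1.518, -0.027,  0.996, -0.02 ]), 'qd': array([ 0.001,  0.001,  0.001, -0.001,  0.001, -0.001, -0.   ]), 'tau': array([ 0.0000e+00, -5.6340e+01,  1.2260e+00, -1.9344e+01,  1.1000e-02,
        1.1000e-02,  0.0000e+00]), 'eef_pos': array([ 199.828, -617.789,  201.172]), 'tool_rot': array([-3.14 ,  0.   ,  0.313]), 'force': array([-0.576,  0.593,  0.45 ]), 'torque': array([ 0.012, -0.009,  0.023]), 'width': np.float64(85.399)}
```

View pics/scene0.png

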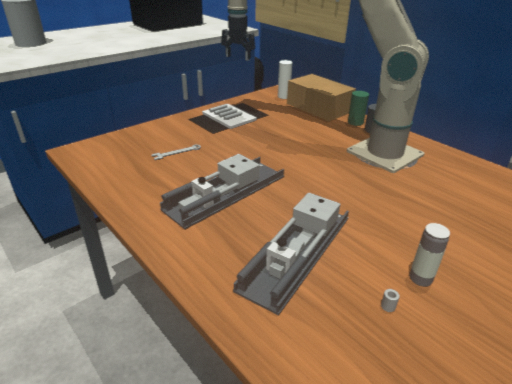

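View pics/top0.png

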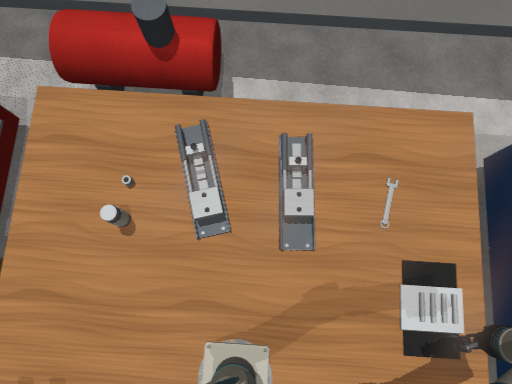

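The left runner in the top view (cols 178–230, rows 120–237) has its riser (rows ~188–222) close to the near end. On the right one (cols 280–315), about 30 px of empty channel shows in front of the riser. So the left runner looks like the open one; next I measure both.

Run:
```python
from h import *
for n in ['top','scene']:
    D=np.load(f'pics/{n}0.npz');Q=D['Q']
    X,Y,Z=Q[...,0],Q[...,1],Q[...,2]
    print(n,'bench z',np.nanmedian(Z[(abs(Z)<15)]), Q.shape)
    # riser tops
    m=((Z>78)&(Z<92)&(X>250)&(X<900)&(abs(Y)<450)).astype(np.uint8)
    k,l,st,c=cv2.connectedComponentsWithStats(m)
    for i in range(1,k):
        if st[i,4]<40: continue
        P=Q[l==i]; r=cv2.minAreaRect(P[:,:2].astype(np.float32)); print(' riser?',st[i],P.mean(0).round(1),[np.round(a,1) for a in r])
    m=((Z>12)&(Z<200)&(X>250)&(X<1000)&(Y<500)&(Y>-500)).astype(np.uint8)
    k,l,st,c=cv2.connectedComponentsWithStats(m)
    for i in range(1,k):
        if st[i,4]<15: continue
        P=Q[l==i]; r=cv2.minAreaRect(P[:,:2].astype(np.float32)); print(' obj',st[i],np.nanmax(P[:,2]).round(),P.mean(0).round(1),[np.round(a,1) for a in r])
```

```text
top bench z -0.0015086763393128422 (384, 512, 3)
 riser? [189 186  34  33 809] [538.3 129.8  84.7] [array([539. , 130.1]), array([91. , 95.9]), np.float64(16.0)]
 riser? [284 188  30  28 807] [ 560.5 -170.3   84.5] [array([ 561.2, -170.4]), array([90.8, 95.5]), np.float64(3.3)]
 obj [ 175  119   56  120 2520] 108.0 [628.5 155.3  58.4] [array([635.5, 158. ]), array([401. , 118.1]), np.float64(16.7)]
 obj [ 279  133   37  117 2425] 93.0 [ 630.2 -164.    58.3] [array([ 611. , -167.9]), array([398.4, 117.9]), np.float64(3.2)]
 obj [122 175  12  11  85] 44.0 [607.1 409.3  32.3] [array([608.1, 410.4]), array([29.7, 30.9]), np.float64(50.9)]
 obj [100 204  31  23 462] 155.0 [472.4 404.1 115.8] [array([475.5, 413.2]), array([52.1, 53.5]), np.float64(15.7)]
scene bench z -0.29870824606331325 (384, 512, 3)
 riser? [218 154  42  22 520] [ 564.6 -166.    84.1] [array([ 562. , -169.4]), array([90.5, 98.9]), np.float64(3.4)]
 riser? [198 177   8   7  40] [ 703.1 -159.9   87.6] [array([ 702.4, -160.1]), array([20.7, 19.2]), np.float64(18.9)]
 riser? [294 193  47  30 798] [543.  134.1  84.2] [array([539.5, 130.9]), array([95.3, 97.1]), np.float64(15.7)]
 riser? [417 247  26  17 131] [496.3 421.1  84.7] [array([492. , 420.2]), array([26.4, 53.9]), np.float64(19.8)]
 obj [ 160  154  125   72 3220] 92.0 [ 653.1 -150.6   49. ] [array([ 610.4, -166.6]), array([402.5, 119.4]), np.float64(3.2)]
 obj [ 234  193  115  119 4509] 105.0 [660.6 177.5  53.1] [array([635.1, 159.8]), array([400.8, 116.3]), np.float64(16.6)]
 obj [ 410  223   40   61 1524] 152.0 [492.4 420.1  95.3] [array([478.6, 415. ]), array([54.1, 53.2]), np.float64(48.9)]
 obj [382 289  18  20 266] 43.0 [612.3 413.2  30.9] [array([609.2, 412.1]), array([31.5, 31. ]), np.float64(67.6)]
```

Sizes and heights agree in both views. The left runner is the open one: centre (635.3, 158.9), yaw ≈16.5°, carriage riser at x = −100 of the runner (travel 0), pin up. The right one has its riser at −50 (latched) and its pin down. The open face should be at about (496, 118, 58.5). The tool is already within 1.5° of the runner's axis, so I move over in open space with the fingers closing.

```bash
python3 -m jog '41 -31 0 0 0 0 -1; 83 -62 0 0 0 0 -1; 125 -93 0 0 0 0 -1; 166 -124 0 0 0 0 -1; 208 -155 0 0 0 0 -1; 249 -186 0 0 0 0 -1; 291 -217 0 0 0 0 -1; 332 -248 0 0 0 0 -1'
python3 - <<'E'
from h import *
s=ctrl.read_state();print({k:np.round(s[k],3) for k in ['eef_pos','tool_rot','force','width','qpos','clock']})
y=s['tool_rot'][2];c,n=np.cos(y),np.sin(y)
th=np.radians(16.5)
t=np.array([635.3,158.9])-190*np.array([np.cos(th),np.sin(th)])
d=t-s['eef_pos'][:2];print(t,'tool shift',c*d[0]+n*d[1],n*d[0]-c*d[1],'turn deg about tool z',-np.degrees(th-y))
E
```

```text
clock: 1.1
eef_pos: [440.3, -278.8, 201.9]
tool_rot: [-3.141, 0.0, 0.313]
force: [0.7, -0.6, -0.4]
width: 0.1
{'eef_pos': array([ 440.325, -278.754,  201.938]), 'tool_rot': array([-3.141,  0.   ,  0.313]), 'force': array([ 0.737, -0.55 , -0.357]), 'width': np.float64(0.139), 'qpos': array([ 0.498,  0.445,  0.018,  1.875, -0.011,  0.823, -0.736]), 'clock': np.float64(1.1)}
[453.12425038 104.93708451] tool shift 130.25075509569186 -361.13362854511234 turn deg about tool z 1.4223703136349792
```

```bash
python3 -m jog '18 -50 0 0 0 0.3 -1; 37 -102 0 0 0 0.6 -1; 55 -153 0 0 0 0.9 -1; 74 -205 0 0 0 1.2 -1; 92 -256 0 0 0 1.4 -1; 111 -308 0 0 0 1.4 -1; 130 -361 0 0 0 1.4 -1; 130 -361 0 0 0 1.4 -1'
python3 - <<'E'
from h import *
s=ctrl.read_state();print({k:np.round(s[k],3) for k in ['eef_pos','tool_rot','force','clock']})
for n in ['wrist','scene']:
    d=grab(n);save(d,n+'1.png')
    if n=='wrist':
        from scipy.spatial.transform import Rotation as R
        T=np.eye(4);T[:3,:3]=R.from_euler('xyz',s['tool_rot']).as_matrix();T[:3,3]=s['eef_pos']
        Q=cloud(d,T@d['hand_eye'])
        th=np.radians(16.5);rx=(Q[...,0]-635.3)*np.cos(th)+(Q[...,1]-158.9)*np.sin(th);ry=-(Q[...,0]-635.3)*np.sin(th)+(Q[...,1]-158.9)*np.cos(th)
        m=(abs(Q[...,2]-85)<6)&(rx>-170)&(rx<-30)&(abs(ry)<70)
        print(m.sum(),'riser rx min/max',np.percentile(rx[m],[.5,99.5]),'ry',np.percentile(ry[m],[.5,99.5]),Q[...,2][m].mean())
        P=Q[m];print(cv2.minAreaRect(P[:,:2].astype(np.float32)))
E
```

```text
clock: 2.1
eef_pos: [451.8, 108.5, 202.0]
tool_rot: [-3.139, -0.001, 0.297]
force: [-0.1, -1.1, 0.2]
width: 0.1
{'eef_pos': array([451.829, 108.52 , 201.969]), 'tool_rot': array([-3.139e+00, -1.000e-03,  2.970e-01]), 'force': array([-0.121, -1.114,  0.154]), 'clock': np.float64(2.1)}
10996 riser rx min/max [-144.76210727  -56.23638563] ry [-45.91076919  48.49311874] 86.58618290438439
((538.7269287109375, 131.62107849121094), (90.19266510009766, 96.24771118164062), 16.646379470825195)
```

View pics/wrist1.png

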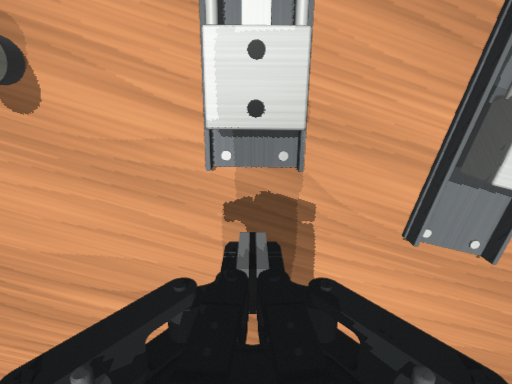

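View pics/scene1.png

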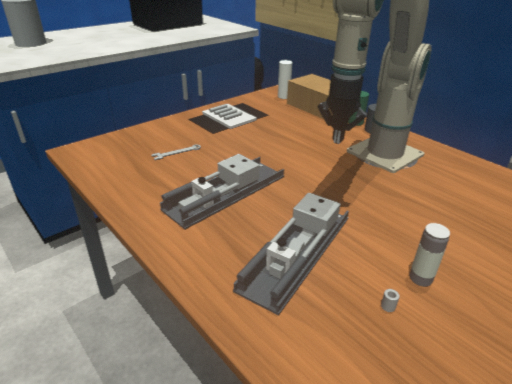

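The wrist view agrees: riser top (cols 203–311, rows 25–128) at runner x −145…−56 and y −46…+48, yaw 16.6°. The fingers (col ~253, row 233) are lined up below it, and the scene view shows the way down is clear. Now descend in front of the face.

```bash
python3 -m jog '0 0 30 0 0 0 -1; 0 0 60 0 0 0 -1; 0 0 90 0 0 0 -1; 0 0 120 0 0 0 -1; 0 0 140 0 0 0 -1; 0 0 147 0 0 0 -1; 0 0 147 0 0 0 -1; 0 0 147 0 0 0 -1'
python3 - <<'E'
from h import *
s=ctrl.read_state();print({k:np.round(s[k],3) for k in ['eef_pos','tool_rot','force','clock']})
th=np.radians(16.5);d=s['eef_pos'][:2]-np.array([635.3,158.9]);print('rx,ry',d@[np.cos(th),np.sin(th)],d@[-np.sin(th),np.cos(th)])
d=grab('wrist');save(d,'wrist2.png')
E
```

```text
clock: 3.2
eef_pos: [452.9, 102.8, 55.8]
tool_rot: [3.141, -0.001, 0.288]
force: [-0.6, -0.5, 0.3]
width: 0.2
{'eef_pos': array([452.917, 102.822,  55.839]), 'tool_rot': array([ 3.141e+00, -1.000e-03,  2.880e-01]), 'force': array([-0.582, -0.451,  0.273]), 'clock': np.float64(3.2)}
rx,ry -190.79919731363992 -1.9688383448240847
```

View pics/wrist2.png

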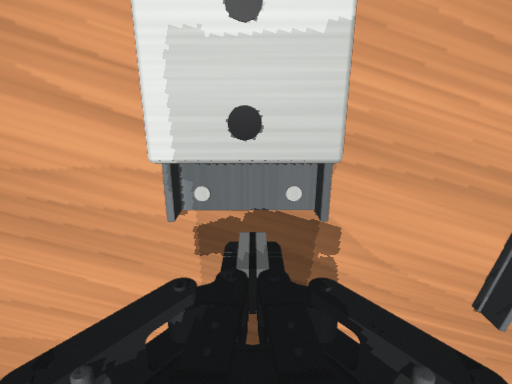

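The fingers (col ~253, row 233) are centred on the face's lower edge (row 162, cols 148–342), with about 35 mm of gap expected. I approach gently and watch the force.

```bash
python3 -m jog '10 0 0 0 0 0 -1; 20 0 0 0 0 0 -1; 26 0 0 0 0 0 -1; 30 0 0 0 0 0 -1; 34 0 0 0 0 0 -1; 38 0 0 0 0 0 -1; 42 0 0 0 0 0 -1; 42 0 0 0 0 0 -1'
python3 - <<'E'
from h import *
s=ctrl.read_state();print({k:np.round(s[k],3) for k in ['eef_pos','tool_rot','force','clock']})
th=np.radians(16.5);d=s['eef_pos'][:2]-np.array([635.3,158.9]);print('rx,ry',d@[np.cos(th),np.sin(th)],d@[-np.sin(th),np.cos(th)])
E
```

```text
clock: 4.25
eef_pos: [488.5, 113.9, 54.8]
tool_rot: [3.142, 0.008, 0.288]
force: [-5.9, -2.4, 6.1]
width: -0.2
{'eef_pos': array([488.489, 113.888,  54.752]), 'tool_rot': array([3.142, 0.008, 0.288]), 'force': array([-5.878, -2.359,  6.058]), 'clock': np.float64(4.25)}
rx,ry -153.54905078126885 -1.4620264783360448
```

Contact: about 6 N along −x, matching the 6.5 N spring. Travel is roughly 2 mm. I push on slowly.

```bash
python3 -m jog '5 0 0 0 0 0 -1; 10 0 0 0 0 0 -1; 15 0 0 0 0 0 -1; 20 0 0 0 0 0 -1; 25 0 0 0 0 0 -1; 30 0 0 0 0 0 -1; 35 0 0 0 0 0 -1; 40 0 0 0 0 0 -1'
cat > m.py <<'E'
from h import *
import sys
s=ctrl.read_state();print({k:np.round(s[k],3) for k in ['eef_pos','tool_rot','force','clock']})
th=np.radians(16.5);C=np.array([635.3,158.9])
d=s['eef_pos'][:2]-C;print('rx,ry',d@[np.cos(th),np.sin(th)],d@[-np.sin(th),np.cos(th)])
for n in ['scene','top']:
    d=grab(n);save(d,n+sys.argv[1]+'.png');Q=cloud(d)
    rx=(Q[...,0]-C[0])*np.cos(th)+(Q[...,1]-C[1])*np.sin(th);ry=-(Q[...,0]-C[0])*np.sin(th)+(Q[...,1]-C[1])*np.cos(th);Z=Q[...,2]
    m=(abs(Z-85)<4)&(rx>-170)&(rx<60)&(abs(ry)<60)
    k=(abs(rx-90)<14)&(abs(ry)<14)&(Z>84)
    print(n,'riser far edge',np.percentile(rx[m],99) if m.any() else None,'travel',np.percentile(rx[m],99)+55 if m.any() else None,'knob top',np.percentile(Z[k],[50,90]) if k.any() else None)
E
python3 m.py 3
```

```text
clock: 5.25
eef_pos: [522.9, 124.1, 54.6]
tool_rot: [3.141, 0.016, 0.288]
force: [-14.1, -4.7, 13.6]
width: 0.0
{'eef_pos': array([522.872, 124.073,  54.56 ]), 'tool_rot': array([3.141, 0.016, 0.288]), 'force': array([-14.068,  -4.702,  13.551]), 'clock': np.float64(5.25)}
rx,ry -117.68990821639711 -1.4613576680449827
scene riser far edge -18.249856713998874 travel 36.750143286001126 knob top [101.79846525 103.50747817]
top riser far edge -19.180442729881662 travel 35.81955727011834 knob top [102.17372574 105.57968582]
```

Travel is about 36 mm, force about 15 N, pin still up. I need about 21–24 mm more to reach 57–60 mm, well short of 96.

```bash
python3 -m jog '4 0 0 0 0 0 -1; 8 0 0 0 0 0 -1; 12 0 0 0 0 0 -1; 15 0 0 0 0 0 -1; 18 0 0 0 0 0 -1; 20 0 0 0 0 0 -1; 22 0 0 0 0 0 -1; 22 0 0 0 0 0 -1'; python3 m.py 4
```

```text
clock: 6.35
eef_pos: [545.7, 130.9, 54.7]
tool_rot: [3.142, 0.012, 0.288]
force: [-10.9, -2.5, 10.3]
width: -0.3
{'eef_pos': array([545.742, 130.891,  54.651]), 'tool_rot': array([3.142, 0.012, 0.288]), 'force': array([-10.914,  -2.51 ,  10.298]), 'clock': np.float64(6.35)}
rx,ry -93.82520306471237 -1.4200518905653476
scene riser far edge 4.990809876252136 travel 59.990809876252136 knob top [89.39843848 91.06245022]
top riser far edge 3.3975932879851642 travel 58.39759328798517 knob top [90.92527482 93.57593738]
```

The pin has dropped (knob top ≈91 mm = 78 + 13) at about 59 mm travel. I back off slowly, then clear.

```bash
python3 -m jog '-4 0 0 0 0 0 -1; -8 0 0 0 0 0 -1; -12 0 0 0 0 0 -1; -17 0 0 0 0 0 -1; -24 0 0 0 0 0 -1; -36 0 0 0 0 0 -1; -50 0 0 0 0 0 -1; -60 0 0 0 0 0 -1'; python3 m.py 5
```

```text
clock: 7.45
eef_pos: [493.5, 115.3, 55.1]
tool_rot: [3.142, 0.0, 0.288]
force: [-1.6, 0.2, 0.1]
width: -0.1
{'eef_pos': array([493.473, 115.333,  55.109]), 'tool_rot': array([3.142, 0.   , 0.288]), 'force': array([-1.612,  0.236,  0.072]), 'clock': np.float64(7.45)}
rx,ry -148.36049492699146 -1.4918211607007175
scene riser far edge -6.109409841583768 travel 48.89059015841623 knob top [89.39179705 91.05294457]
top riser far edge -7.348863889772595 travel 47.651136110227405 knob top [89.7712048  92.75113168]
```

```bash
python3 -m jog '-20 0 0 0 0 0 -1; -25 0 -20 0 0 0 -1; -25 0 -60 0 0 0 -1; -25 0 -100 0 0 0 -1; -25 0 -140 0 0 0 -1; -25 0 -150 0 0 0 -1; -25 0 -150 0 0 0 -1; -25 0 -150 0 0 0 -1'; python3 m.py 6
python3 - <<'E'
from h import *
d=grab('top');Q=cloud(d);Z=Q[...,2];A=np.load('pics/top0.npz');O=A['Q']
def rect(Q,b,lo,hi):
    r0,r1,c0,c1=b;P=Q[r0:r1,c0:c1].reshape(-1,3);P=P[(P[:,2]>lo)&(P[:,2]<hi)]
    r=cv2.minAreaRect(P[:,:2].astype(np.float32));return np.round(r[0],1)
for n,b,lo,hi in [('set riser',(180,225,278,320),80,90),('open riser',(165,225,170,235),80,87),('socket',(170,190,118,138),35,50),('can',(200,230,95,135),140,165),('wrench',(170,235,375,405),2.5,15)]:
    print(n,rect(O,b,lo,hi),rect(Q,b,lo,hi))
print('set knob top',[np.nanmax(q[140:175,285:310,2]) for q in (O,Q)])
E
```

```text
clock: 8.55
eef_pos: [469.6, 108.3, 203.8]
tool_rot: [-3.142, 0.003, 0.288]
force: [0.0, 0.3, -0.3]
width: -0.2
{'eef_pos': array([469.575, 108.296, 203.826]), 'tool_rot': array([-3.142e+00,  3.000e-03,  2.880e-01]), 'force': array([ 0.047,  0.274, -0.343]), 'clock': np.float64(8.55)}
rx,ry -173.27289604451866 -1.451711929435365
scene riser far edge -6.376387929912041 travel 48.62361207008796 knob top [89.40327626 90.97493532]
top riser far edge -7.270865034052292 travel 47.72913496594771 knob top [89.80838655 92.75437199]
set riser [ 560.9 -170.2] [ 560.7 -170.4]
open riser [539.  130.1] [595.6 111.3]
socket [607.7 410.9] [608.2 409.7]
can [477.  413.8] [477.2 414.2]
wrench [ 596.1 -491.1] [ 597.3 -491.4]
set knob top [np.float64(93.44184463651368), np.float64(94.42982098789139)]
```

View pics/scene6.png

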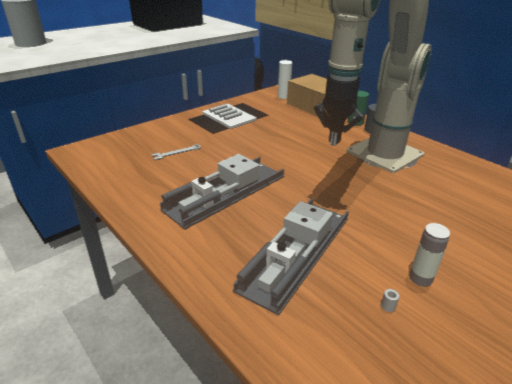

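The open carriage (around col 308, row 218) now looks like the set one, and its knob is down. The "open riser" rectangle above is off because the arm was in that window. I check the edge method's bias against the start picture, then hand in.

Run:
```python
from h import *
th=np.radians(16.5);C=np.array([635.3,158.9])
def far(Q):
    rx=(Q[...,0]-C[0])*np.cos(th)+(Q[...,1]-C[1])*np.sin(th);ry=-(Q[...,0]-C[0])*np.sin(th)+(Q[...,1]-C[1])*np.cos(th)
    m=(abs(Q[...,2]-85)<4)&(rx>-170)&(rx<60)&(abs(ry)<60); return np.percentile(rx[m],99)
for n in ['scene','top']: print(n,'travel change',far(cloud(grab(n)))-far(np.load(f'pics/{n}0.npz')['Q']))
print(ctrl.read_state()['clock']); print(ctrl.finish_job())
```

```text
scene travel change 49.62842095136982
top travel change 48.15675508836525
8.8
the job is handed in; nothing more can be done
None
```

The home carriage on the left runner is now latched at its middle stop, and I handed the job in at 8.8 s of the 35 s allowed. With the fingers closed I pushed its face to about 59 mm travel. The pin dropped at some point in that push, and I then backed off and raised the arm clear.

**Pushed carriage:** its travel changed by 49.6 mm in the scene view and 48.2 mm in the top view. Both are within the 4 mm allowance. The pin knob's top is at about 91 mm, which means it is down in the notch.

**Other runner and loose things:** every before-and-after shift I measured was about 1 mm or less, which is measurement noise. The other runner's pin is still down.

**Forces:** the highest I read at the end of a move was about 20 N at the wrist, and it was back to about zero once the arm was clear. I only read forces at the end of moves, so any brief peak in between was not seen.

**Check that failed:** one measurement of the pushed carriage's final position was spoiled because the arm was in the way. I used the travel change between the start and end pictures instead.

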